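Set a drill jig's end stop against its backlash and feed the tube to it

ROBOT

A 6-joint arm with a two-finger parallel gripper is mounted at the origin on a cart in front of the work surface, level with it; the furniture and walls round the work are solid. World frame = base frame: x ahead of the robot, y to its left, z up, the work surface at z = 0. Lengths are in m, angles in rad, forces in N, time in s.
With the tool pointing down it reaches from about 0.375 to 0.9 m from the base axis. Payload 3.1 kg.
Tool frame: the origin (TCP) lies at the very end of the fingers, on their centre line; the grasp point (between the pads) lies 19 mm behind it (manip.pinch_z is the distance from the TCP to the grasp point, in m); z points along the fingers, y is the line along which they close (so a half turn about z gives the same grasp; the last joint's range is limited). The gripper opens to 85 mm and grips with 20 to 120 N. Pads are 22 mm wide; open, the fingers measure 114 mm over their backs; the gripper's body (76 mm by 85 mm) begins 54 mm behind the grasp point. The pads swing forward as they close: fully open they stand 13 mm farther back than shut.
Start: joints at [1.163, 0.527, 1.433, -0, 1.181, -0.178], TCP at [0.142, 0.609, 0.231] pointing down, gripper open.
Joint ranges: [-3.08, 3.08], [-0.75, 2.2], [0.22, 2.44], [-1.43, 4.57], [0, 2.65], [-2.85, 2.85]. Speed limits (rad/s): [2.79, 2.79, 3.14, 3.14, 3.14, 3.14].

INTERFACE

Orientations are given as a unit quaternion [x, y, z, w].
In Python, from station import manip gives the robot as it stands.
- The arm moves only by the tool servo_tool, never from a script. Its argument "commands" is one flat list of numbers, 7 for each row, row after row: the shift along the tool's x, y, z each as a share of 500 mm, from -1 to 1, then the turn, a rotation vector about the tool's x, y, z each as a share of 360 degrees, from -1 to 1, then the opening, from -1 (shut) to 1 (fully open). In form: [dx, dy, dz, rx, ry, rz, claw, dx, dy, dz, rx, ry, rz, claw, ...]. A call has 1 to 12 rows; each row shifts and turns the commanded pose from where the row before left it, along the tool's axes as they then stand; what a row does not reach is not made up. A row lasts 1/12 s, in which the tool goes at most 41.7 mm and 7.16 degrees, less where a joint would pass 70% of its speed; a pose out of reach is approached as far as the arm can. A call with a number of a shift or a turn outside -1 to 1 is refused whole. A call with a gripper value outside its range is refused whole. The fingers move at their own pace and stop on an object; "force" is the grip in N (left out, the last holds). Time passes only in rows, so rows that do not move let the fingers close. It gives the time, the measured TCP pose, the force, the opening and the grip force at its end, in the units of the state.
- manip.sense(): the state, without advancing time (a new reading comes with each control period).
- manip.snapshot(name): name is "scene" or "top" or "wrist"; returns a dict with "img" (420x560x3 uint8, red, green, blue), "mtx" (3x3 intrinsics, pixels), "world_to_cam" (4x4, takes a point from world to camera coordinates). Camera axes: x right, y up, looking along -z (the intrinsics and any distortion apply to the point x, -y, -z); pixel columns grow to the right and rows downward; lengths in m; the calibration is good to about 2 mm. A picture is of the moment at which its call begins. There is no depth.
- manip.sign_off(): hands the job in; it is judged then, once.
Trained networks look in a picture, given as the dict that the camera call returned (one of the last four; its "shot" number tells which), for a name from the list of things; names that differ only in an ending like _2 or _b are one class to them, and where a whole thing is asked for, a point or a joint stands for the part that bears it (a point fixed in the world has none). Each returns a list of dicts, best first, with "conf" (0 to 1); they miss things now and then, are a little off and sometimes report something else, mostly with a low value. They report only what shows in the picture. A call takes as long as a camera call.
- manip.look_for(picture, query): "box" ([left, top, width, height] in pixels, round what is visible of it).
- manip.silhouettes(picture, query): "pixels" (420x560 bool, what is visible of it) and "box" ([left, top, width, height] in pixels, round what is visible of it).
The state is a dict: "t": time; "q": joint angles; "qd": joint speeds; "tau": joint torques, N m; "tcp_pos": TCP position; "tool_rot": TCP orientation; "force": force on the tool from outside, world axes, zero at the start; "ft_torque": the same for the moment, N m; "finger_gap": opening from 0.0 (shut) to 1.0 (fully open); "gripper_force": force on a finger pad.
Only numpy, scipy, OpenCV 4.12 (cv2) and the standard library are available. Lean on these libraries where they do the work, as an engineer would, in place of code of your own. Each camera call takes 0.05 s, during which the arm holds its last target. There are 200 camera calls.

TASK

Set up the drill jig for the next hole: with its crank alone, bring the end stop to the set mark so that the two index blades face each other, finishing the movement towards the drill head so that the play in the drive is taken up. Then take the rectangular tube (not the round rod) out of the stock tray, feed it along the bed through the head until its end touches the stop without shifting the stop, and let go of it there. Leave the rod and all the other things where they are.

Things in the scene. Friction and masses are not known exactly. Their poses are not given: they have to be found in the camera images.
- jig: Grey drill jig fixed to the table, 322 mm long (its y), 82 mm wide, with a wing at the back (+x) that carries the crank. Origin at table height on the bed's centre line, in y at the infeed face of the drill head; z up, +y to the infeed end. The tube is fed towards -y, upright on its 20 mm side, its long side along y. In front of the stop (x = -44 to -32 mm) a scale rail, top at z = 46 mm.
- infeed (a point): Point on the surface of the infeed bed (30 mm over the table), on its centre line, 88 mm before the head; axes as the jig's. The bed runs from y = -86 to +71 mm of this point. Two fences, 10 mm thick, inner faces at x = +-13.5 mm, tops 8 mm above the bed, from y = -74 to +71 mm.
- head_mouth (a point): Mouth of the drill head: on the bed's surface (30 mm over the table), centre line, infeed face; axes as the jig's. The head is a bridge, y = 0 to -20 mm here, opening 24.4 mm wide and 44 mm high, outside 64 mm wide; cap top 88 mm, drill bush to 98 mm over the table. Lead-in cheeks, 26 mm high, flare to 30 mm apart at y = +12 mm.
- stop: Aluminium end stop sliding on the bed beyond the head, 46 mm wide, 40 mm long, top 54 mm over the table; frame parallel to the jig's, origin at the foot of its steel face. Moved only by the dog in its fork. It slides at 1.5 N: with the play on the wrong side the tube would push it away by up to 4 mm; with the play taken up towards the head it withstands about 20 N.
- stop_face (a point): Middle of the stop's steel face, which looks to +y of the jig (to the head) and is touched by the tube's end; axes as the jig's. 35 to 95 mm beyond the head's far face, as set.
- stop_index (a point): Tip of the thin steel index blade that points from the stop's top to the scale rail; axes as the jig's.
- mark_index (a point): Tip of the thin steel index blade of the set mark, a dark clamp with a small brass thumb screw, fixed on the scale rail; it points at the stop's blade. The wanted setting: stop_index at the same y of the jig as mark_index (stop's face then 46 to 76 mm beyond its far face). Axes as the jig's.
- drive_dog (a point): Top centre of the drive dog, a dark steel block 8 mm wide (along y) on the toothed rack; it stands in the fork at the back of the stop and drives the stop. Axes as the jig's.
- fork_mid (a point): Middle of the stop's fork, 12 mm wide (along y), between its lugs' tops; axes as the jig's. The dog has 4 mm of play: its y in this frame runs from -2 mm (dog has pulled the stop away from the head) to +2 mm (dog has driven the stop towards the head: play taken up as wanted).
- crank_axis (a point): Point on the crank's upright axis, fixed to the jig, at the height of the middle of the crank's handle (86 mm over the table).
- crank_handle (a point): Middle of the black upright crank handle, freely spinning, 16 mm diameter, 40 mm long (66 to 106 mm over the table), 30 mm from crank_axis, steel arm below it. Clockwise from above moves rack and dog to +y of the jig (to the head), 10 mm per rad. From +x of the axis it turns 2.0 rad clockwise and 4.0 counter-clockwise (start: 0 to 0.7); takes about 7 N, stays where left.
- stock_tray: Plywood stock tray on two end boards, fixed to the table, 110 mm (x) by 156 mm (y), two troughs along y at x = +-29 mm; trough floors 85 mm over the table, walls 6 mm thick up to 113 mm over the table, 23 mm apart, interrupted in the middle by a 46 mm long finger notch. Origin at the centre of its underside.
- tube: Bare aluminium rectangular tube, 20 mm wide (x), 140 mm long (y), 40 mm high (z), 0.1 to 0.2 kg, solid to the fingers, the same end for end. Origin at the centre of its underside. It stands on its 20 mm side in one of the two troughs.
- rod: Bare aluminium round rod, 20 mm diameter, 140 mm long, lying along y in the other trough. Origin at the middle of its underside. Stays there.
- side_cutter: Side cutter with blue grips, 141 mm long, 13 mm high. Bystander.
- tape_black: Roll of black tape, 65 mm diameter, 19 mm high. Bystander.
- terminal_strip_1: White terminal strip, 84x20x16 mm. Bystander.
- t_tin: Small green tin can, 57 mm diameter, 72 mm high. Bystander.
- contact_cleaner: Red spray can, 59 mm diameter, 198 mm high. Bystander.
- t_oil: Dark sauce bottle with a black cap, 56 mm diameter, 215 mm high, behind the tool tray. Bystander.
- t_sauce: Clear bottle with a gold cap, 56 mm diameter, 214 mm high, behind the tool tray. Bystander.

How it is judged:
By the outcome, as a careful person would: the job done as asked, in the order asked, and still so for the second after the job is handed in, with the robot touching nothing.
It also fails if it takes over 58 s, if anything falls off the work surface, if the arm or the gripper's body presses on something with over 40 N, if the wrist force passes 120 N, or if a joint passes its speed limit or range.

## Working session

There is one attempt and no reset: what is moved stays moved. The work goes in short steps, Python scripts to look and compute and a tool call to move; the robot and the scene stay as the last step left them, time stands still between calls to the robot, and variables do not carry over. Pictures are saved under pics/ and viewed, at most 10 in all, crops included, and the job is handed in when it is done.

Besides the shell and the picture viewer there is one more tool, called after "Request:" as name(argument=value, ...), one argument or row to a line, values as JSON. servo_tool: Moves the arm, as the interface text tells. Its arguments: {"type":"object","properties":{"commands":{"type":"array"},"force":{"type":"number"}},"required":["commands"]}

```bash
ls; mkdir -p pics; python3 - <<'E'
from station import manip
import cv2,numpy as np
s=manip.sense();print(s)
ims=[]
for n in("scene","top"):
    p=manip.snapshot(n);cv2.imwrite(f"pics/{n}0.png",p["img"][:,:,::-1])
    print(n,p["mtx"].tolist(),np.round(p["world_to_cam"],4).tolist(),[k for k in p])
    for q in("jig","stock_tray","tube","rod","stop","crank_handle","mark_index","stop_index","drive_dog"):
        r=manip.look_for(p,q);print(q,[(np.round(d["box"]).tolist(),round(d["conf"],2)) for d in r[:2]])
E
```

```text
pics
{'t': 0.0, 'q': array([ 1.16250405e+00,  5.28477529e-01,  1.43391127e+00, -8.17287076e-06,
        1.18138315e+00, -1.78505789e-01]), 'qd': array([ 0.00047233, -0.00070802, -0.00172216,  0.00030054, -0.00148763,
        0.00123581]), 'tau': array([ 6.05937985e-04, -4.42339754e+01, -1.78030515e+01, -6.57587947e-06,
        8.36128194e-03,  5.65464006e-06]), 'tcp_pos': array([0.14204379, 0.60790857, 0.23032378]), 'tool_rot': array([ 1.14639025e-01,  9.93406617e-01, -1.04417568e-03, -3.11517068e-04]), 'force': array([-0.16090856, -0.32752249,  0.38460361]), 'ft_torque': array([-0.03259979,  0.00751598, -0.02392735]), 'gripper_force': 0.0, 'finger_gap': 0.9987469797974831}
scene [[517.931817134556, 0.0, 279.88131781087475], [0.0, 517.931817134556, 220.17255774703995], [0.0, 0.0, 1.0]] [[0.776, -0.6307, 0.0075, -0.3742], [0.2356, 0.3009, 0.9241, -0.2082], [-0.5851, -0.7153, 0.3821, -0.9689], [0.0, 0.0, 0.0, 1.0]] ['img', 'mtx', 'world_to_cam', 'shot']
jig [([219.0, 222.0, 120.0, 65.0], 0.64), ([338.0, 200.0, 30.0, 16.0], 0.36)]
stock_tray [([304.0, 194.0, 71.0, 68.0], 0.73), ([286.0,
[... 373 characters left out ...]
 280.5358165271132], [0.0, 477.8887853459641, 203.07333340444927], [0.0, 0.0, 1.0]] [[-0.0232, -0.9997, -0.0054, 0.0468], [0.9963, -0.0236, 0.0823, -0.515], [-0.0824, -0.0035, 0.9966, -1.0382], [0.0, 0.0, 0.0, 1.0]] ['img', 'mtx', 'world_to_cam', 'shot']
jig []
stock_tray [([269.0, 113.0, 80.0, 59.0], 0.77)]
tube [([277.0, 141.0, 68.0, 16.0], 0.84)]
rod [([276.0, 116.0, 69.0, 15.0], 0.86), ([369.0, 137.0, 28.0, 29.0], 0.74)]
stop [([321.0, 201.0, 22.0, 34.0], 0.85), ([213.0, 178.0, 148.0, 73.0], 0.22)]
crank_handle []
mark_index [([160.0, 271.0, 32.0, 30.0], 0.65), ([333.0, 236.0, 5.0, 9.0], 0.42)]
stop_index [([320.0, 199.0, 23.0, 31.0], 0.58)]
drive_dog [([318.0, 196.0, 23.0, 37.0], 0.22)]
```

```bash
python3 - <<'E'
import cv2
a=cv2.imread("pics/top0.png");cv2.imwrite("pics/top1.png",cv2.resize(a[100:280,190:430],None,fx=3.3,fy=3.3,interpolation=cv2.INTER_CUBIC))
E
```

```text
(no output)
```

View pics/scene0.png

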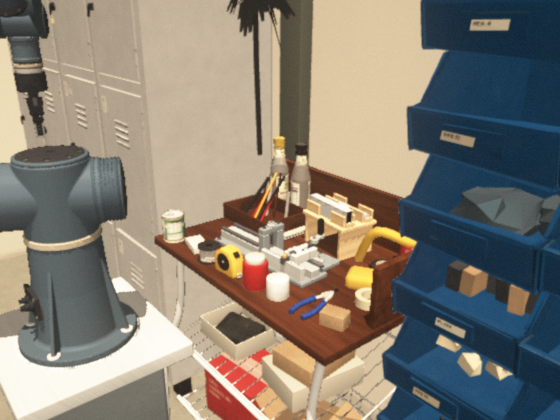

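View pics/top1.png

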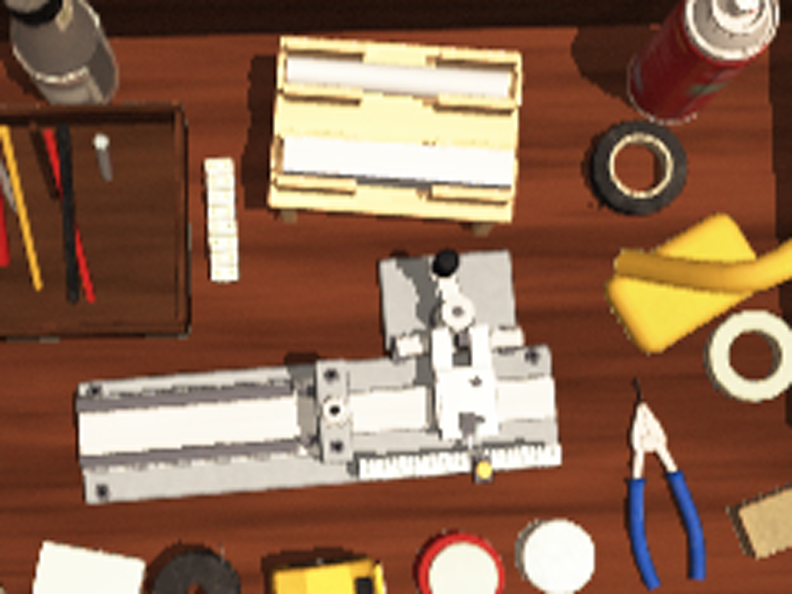

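The scene shows the jig at mid table with the tray behind it. In the top crop the tube is in the near trough (row ~160) and the rod in the far one (row ~77). The crank handle is at (445,262), its hub at (457,312), the bush at (334,410), the stop's index at about (470,430) and the mark's brass screw at (484,470).

```bash
cat > h.py <<'E'
from station import manip
import cv2,numpy as np
from scipy.spatial.transform import Rotation as R
def bp(p,uv,z):
    "pixel(s) -> world at height z"
    K=p["mtx"];T=np.array(p["world_to_cam"]);uv=np.atleast_2d(uv).astype(float)
    d=np.c_[(uv[:,0]-K[0,2])/K[0,0],-(uv[:,1]-K[1,2])/K[1,1],-np.ones(len(uv))]@T[:3,:3]
    c=-T[:3,:3].T@T[:3,3]
    return c+d*((z-c[2])/d[:,2])[:,None]
def proj(p,X):
    K=p["mtx"];T=np.array(p["world_to_cam"]);c=np.atleast_2d(X)@T[:3,:3].T+T[:3,3]
    return np.c_[K[0,2]+K[0,0]*c[:,0]/-c[:,2],K[1,2]-K[1,1]*c[:,1]/-c[:,2]]
def move(pos,yaw_y=None):
    "total shift (shares, tool axes) and turn about z to bring TCP to pos, closing line at angle yaw_y; tool made vertical"
    s=manip.sense();r=R.from_quat(s["tool_rot"]);d=np.array(pos)-s["tcp_pos"]
    out=r.inv().apply(d)/0.5
    print("tcp",s["tcp_pos"].round(4),"t",round(s["t"],2),"shift total",out.round(4),"max mm/12rows",(np.abs(d).max()*1e3).round(1))
    if yaw_y is not None:
        y=np.array([np.cos(yaw_y),np.sin(yaw_y),0]);z=np.array([0,0,-1.]);M=R.from_matrix(np.c_[np.cross(y,z),y,z])
        v=(r.inv()*M).as_rotvec();print("rotvec shares",(v/(2*np.pi)).round(5),"deg",np.degrees(v).round(1))
E
python3 - <<'E'
from h import *
p=manip.snapshot("top")
def c(u,v,z):return bp(p,(190+u/3.3,100+v/3.3),z)[0].round(4)
for n,u,v,z in [("handle",445,262,.106),("hub",457,312,.06),("bush",334,410,.098),("bedLT",78,385,.02),("bedLB",88,502,.02),("bedRB",560,462,.04),("bedRT",550,347,.02),("fenceLB",80,460,.038),("fenceRB",300,448,.038),
 ("tr1",280,38,.113),("tr2",522,50,.113),("tr3",512,220,.113),("tr4",268,207,.113),("tu1",285,135,.125),("tu2",517,140,.125),("tu3",511,185,.125),("tu4",283,178,.125),("sidx",470,430,.054),("screw",484,470,.06)]:print(n,c(u,v,z))
E
```

```text
handle [ 0.5555 -0.0573  0.106 ]
hub [ 0.5287 -0.0683  0.06  ]
bush [0.4656 0.0136 0.098 ]
bedLT [0.4894 0.1837 0.02  ]
bedLB [0.4111 0.1779 0.02  ]
bedRB [ 0.4303 -0.1346  0.04  ]
bedRT [ 0.5075 -0.1339  0.02  ]
fenceLB [0.439  0.1803 0.038 ]
fenceRB [0.4435 0.0355 0.038 ]
tr1 [0.6977 0.0417 0.113 ]
tr2 [ 0.6863 -0.1087  0.113 ]
tr3 [ 0.5797 -0.0988  0.113 ]
tr4 [0.5914 0.0515 0.113 ]
tu1 [0.6337 0.0399 0.125 ]
tu2 [ 0.6271 -0.102   0.125 ]
tu3 [ 0.5994 -0.0973  0.125 ]
tu4 [0.6071 0.0417 0.125 ]
sidx [ 0.4523 -0.0749  0.054 ]
screw [ 0.4263 -0.0824  0.06  ]
```

```bash
python3 - <<'E'
from h import *
p=manip.snapshot("wrist");T=p["world_to_cam"];s=manip.sense()
c=-T[:3,:3].T@T[:3,3];r=R.from_quat(s["tool_rot"])
print("cam in tool",r.inv().apply(c-s["tcp_pos"]).round(4),"axes in tool (x,y,z cols)",r.inv().apply(T[:3,:3]).round(3).tolist(),p["mtx"][0])
move([0.53,-0.06,0.25],np.pi/2+.06)
E
```

```text
cam in tool [ 0.0791  0.0007 -0.1431] axes in tool (x,y,z cols) [[-0.0, 1.0, 0.0], [0.95, -0.0, 0.311], [0.311, 0.0, -0.95]] [292.97414504   0.         277.15699545]
tcp [0.1423 0.6086 0.2313] t 1.1 shift total [-1.0595 -1.1254 -0.0374] max mm/12rows 668.6
rotvec shares [ 0.       0.      -0.04612] deg [  0.    0.  -16.6]
```

Request:
servo_tool(
  commands=[-0.053,-0.0563,-0.0019,0,0,0,1,-0.053,-0.0563,-0.0019,0,0,0,1,-0.053,-0.0563,-0.0019,0,0,0,1,-0.053,-0.0563,-0.0019,0,0,0,1,-0.053,-0.0563,-0.0019,0,0,0,1,-0.053,-0.0563,-0.0019,0,0,0,1,-0.053,-0.0563,-0.0019,0,0,0,1,-0.053,-0.0563,-0.0019,0,0,0,1,-0.053,-0.0563,-0.0019,0,0,0,1,-0.053,-0.0563,-0.0019,0,0,0,1,-0.053,-0.0563,-0.0019,0,0,0,1,-0.053,-0.0563,-0.0019,0,0,0,1],
)

```text
t: 2.1
tcp_pos: [0.3757, 0.2055, 0.2431]
tool_rot: [0.115, 0.993, 0.0, 0.0]
force: [0.7, 1.5, 0.2]
finger_gap: 0.998
gripper_force: 0.0
```

Request:
servo_tool(
  commands=[-0.053,-0.0563,-0.0019,0,0,0,0,-0.053,-0.0563,-0.0019,0,0,0,0,-0.053,-0.0563,-0.0019,0,0,0,0,-0.053,-0.0563,-0.0019,0,0,0,0,-0.053,-0.0563,-0.0019,0,0,0,0,-0.053,-0.0563,-0.0019,0,0,0,0,-0.053,-0.0563,-0.0019,0,0,0,0,-0.053,-0.0563,-0.0019,0,0,0,0,0,0,0,0,0,-0.0154,0,0,0,0,0,0,-0.0154,0,0,0,0,0,0,-0.0154,0,0,0,0,0,0,0,0],
)

```text
t: 3.1
tcp_pos: [0.5302, -0.0608, 0.2502]
tool_rot: [-0.031, 1.0, 0.0, -0.0]
force: [-0.4, -0.2, -0.6]
finger_gap: 0.5
gripper_force: 0.0
```

```bash
python3 - <<'E'
from h import *
p=manip.snapshot("wrist");cv2.imwrite("pics/w1.png",cv2.resize(p["img"][:,:,::-1],None,fx=1.4,fy=1.4,interpolation=cv2.INTER_CUBIC))
np.savez("pics/w1.npz",mtx=p["mtx"],world_to_cam=p["world_to_cam"],img=p["img"])
move([0.5555,-0.0573,0.13],np.pi/2+.06)
E
```

```text
tcp [ 0.5302 -0.0606  0.2503] t 3.15 shift total [-0.051   0.0036  0.2406] max mm/12rows 120.3
rotvec shares [ 0.     -0.     -0.0003] deg [ 0.  -0.  -0.1]
```

View pics/w1.png

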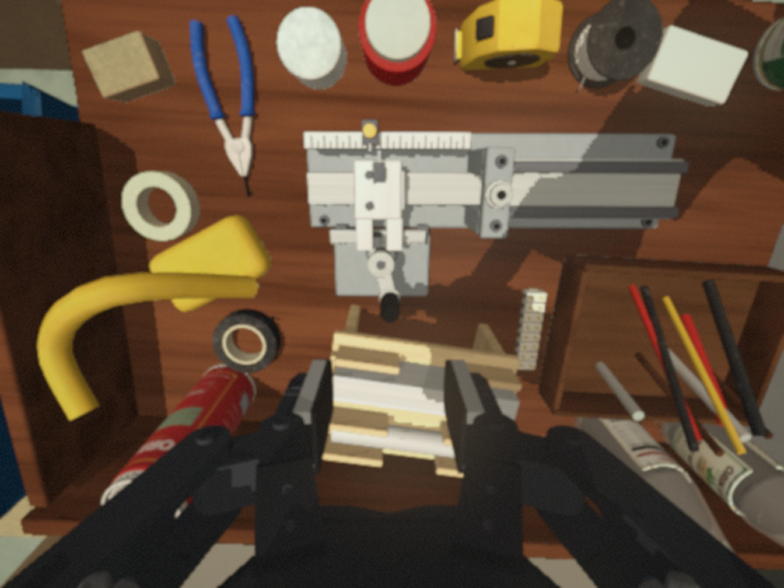

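The wrist view (upside down) shows the handle at (390,308), the hub at (380,264), the stop at about (378,190) and the mark screw at (370,130). I'll zoom in on the stop and blades.

```bash
python3 - <<'E'
from h import *
p=np.load("pics/w1.npz")
for n,u,v,z in [("handle",390,300,.106),("hub",380,264,.06),("bush",499,194,.098),("screw",370,130,.06)]:print(n,bp(p,(u/1.4,v/1.4),z).round(4))
i=p["img"][80:220,212:312,::-1]
cv2.imwrite("pics/w1z.png",cv2.rotate(cv2.resize(i,None,fx=4.2,fy=4.2,interpolation=cv2.INTER_CUBIC),cv2.ROTATE_180))
E
```

```text
handle [[ 0.5475 -0.0579  0.106 ]]
hub [[ 0.5318 -0.067   0.06  ]]
bush [[0.4674 0.0136 0.098 ]]
screw [[ 0.4288 -0.0803  0.06  ]]
```

View pics/w1z.png

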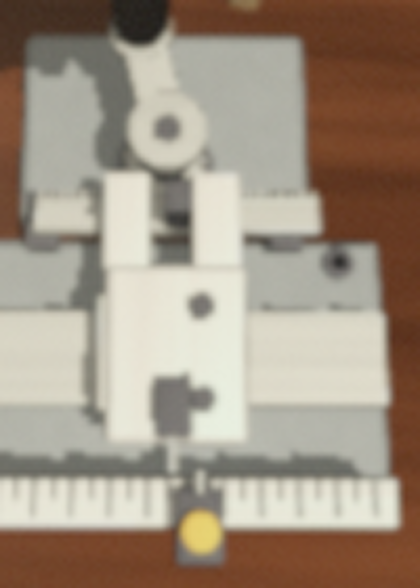

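In the zoom the stop's blade is at column 173 and the mark's at 200, so the stop is about 7 to 8 mm too near the head. I'll crank it counter-clockwise past the mark and then come back clockwise. First I'll go down over the handle and grip it.

Request:
servo_tool(
  commands=[-0.017,0.0012,0,0,0,0,0,-0.017,0.0012,0,0,0,0,0,-0.017,0.0012,0,0,0,0,0,0,0,0.07,0,0,0,0,0,0,0.07,0,0,0,0,0,0,0.07,0,0,0,0,0,0,0.07,0,0,0,0,0,0,0.07,0,0,0,0,0,0,0,0,0,0,-1,0,0,0,0,0,0,-1,0,0,0,0,0,0,-1,0,0,0,0,0,0,-1],
  force=30,
)

```text
t: 4.15
tcp_pos: [0.5556, -0.0574, 0.075]
tool_rot: [-0.03, 1.0, -0.0, 0.0]
force: [1.6, -3.4, -23.9]
finger_gap: 0.178
gripper_force: 29.5
```

```bash
python3 - <<'E'
from h import *
s=manip.sense();print(s["tcp_pos"],s["force"],s["finger_gap"],s["gripper_force"])
p=manip.snapshot("wrist");np.savez("pics/w2.npz",mtx=p["mtx"],world_to_cam=p["world_to_cam"],img=p["img"])
cv2.imwrite("pics/w2.png",cv2.rotate(cv2.resize(p["img"][100:420,140:420,::-1],None,fx=1.85,fy=1.85,interpolation=cv2.INTER_CUBIC),cv2.ROTATE_180))
E
```

```text
[ 0.55562945 -0.05738622  0.07496884] [  1.632879    -3.41331073 -23.87394032] 0.17765846330954052 29.512802995741367
```

View pics/w2.png

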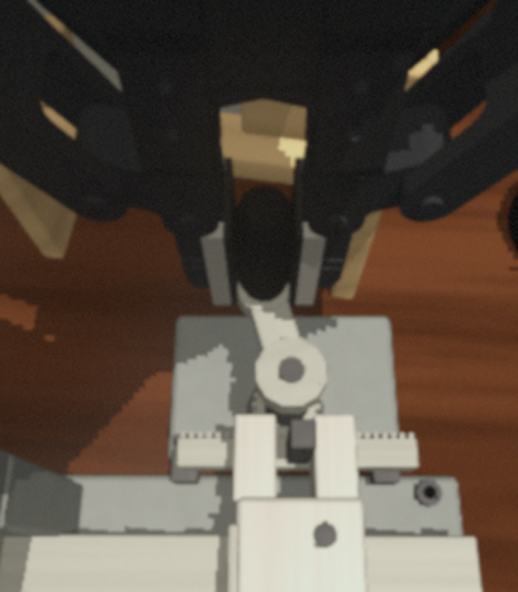

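The picture shows the handle centred between the pads at about (263,240), the hub at (291,370), and the dog in the fork at (302,437). I'll triangulate the hub and plan the arc.

```bash
cat >> h.py <<'E'
def tri(obs):
    A=np.zeros((3,3));b=np.zeros(3)
    for p,uv in obs:
        a=bp(p,uv,0.)[0];d=bp(p,uv,.1)[0]-a;d/=np.linalg.norm(d);M=np.eye(3)-np.outer(d,d);A+=M;b+=M@a
    return np.linalg.solve(A,b)
def arc(axis,dphi,n,z=None):
    "rows turning the handle about axis by dphi (rad, + = ccw) in n rows, from where the tool is"
    s=manip.sense();r=R.from_quat(s["tool_rot"]);v=s["tcp_pos"]-np.array([*axis,s["tcp_pos"][2]])
    print("radius",np.linalg.norm(v).round(4),"phi",np.arctan2(v[1],v[0]).round(3));P=[R.from_euler("z",dphi*k/n).apply(v) for k in range(n+1)]
    for k in range(n):print((r.inv().apply(P[k+1]-P[k])/.5)[:2].round(4).tolist())
E
python3 - <<'E'
from h import *
t=manip.snapshot("top")
a=np.load("pics/w1.npz");b=np.load("pics/w2.npz")
h=tri([(a,(272.2,189.5)),(b,(140+(518-291)/1.85,100+(592-370)/1.85)),(t,(190+457/3.3,100+312/3.3))]);print(h)
for p,uv in [(a,(272.2,189.5)),(b,(140+(518-291)/1.85,100+(592-370)/1.85)),(t,(190+457/3.3,100+312/3.3))]:print(bp(p,uv,.066).round(4))
ax=h[:2];s=manip.sense();d=s["tcp_pos"][:2]-ax;print(np.linalg.norm(d))
arc(s["tcp_pos"][:2]-d/np.linalg.norm(d)*.03,1.6,16)
E
```

```text
[ 0.52699239 -0.0661054   0.08029097]
[[ 0.5314 -0.0661  0.066 ]]
[[ 0.5315 -0.0664  0.066 ]]
[[ 0.5281 -0.0677  0.066 ]]
0.02990685250435327
radius 0.03 phi 0.296
[0.0017, 0.0058]
[0.0023, 0.0056]
[0.0028, 0.0053]
[0.0033, 0.005]
[0.0038, 0.0046]
[0.0042, 0.0042]
[0.0046, 0.0038]
[0.005, 0.0033]
[0.0053, 0.0028]
[0.0056, 0.0023]
[0.0058, 0.0017]
[0.0059, 0.0011]
[0.006, 0.0005]
[0.006, -0.0001]
[0.006, -0.0007]
[0.0059, -0.0013]
```

Request:
servo_tool(
  commands=[0.0017,0.0058,0,0,0,0,-1,0.0023,0.0056,0,0,0,0,-1,0.0028,0.0053,0,0,0,0,-1,0.0033,0.005,0,0,0,0,-1,0.0038,0.0046,0,0,0,0,-1,0.0042,0.0042,0,0,0,0,-1,0.0046,0.0038,0,0,0,0,-1,0.005,0.0033,0,0,0,0,-1,0,0,0,0,0,0,-1],
)

```text
t: 5.0
tcp_pos: [0.5412, -0.0406, 0.075]
tool_rot: [-0.03, 1.0, -0.001, 0.001]
force: [3.0, -7.4, -28.9]
finger_gap: 0.172
gripper_force: 29.7
```

```bash
python3 - <<'E'
from h import *
s=manip.sense();print(s["tcp_pos"],s["force"],s["ft_torque"],s["finger_gap"])
p=manip.snapshot("wrist");np.savez("pics/w3.npz",mtx=p["mtx"],world_to_cam=p["world_to_cam"],img=p["img"])
cv2.imwrite("pics/w3.png",cv2.rotate(cv2.resize(p["img"][:,160:400,::-1],None,fx=1.42,fy=1.42,interpolation=cv2.INTER_CUBIC),cv2.ROTATE_180))
for b in ("stop_index","mark_index","drive_dog"):print(b,[(np.round(d["box"],1),round(d["conf"],2)) for d in manip.look_for(p,b)[:2]])
E
```

```text
[ 0.54124634 -0.04060657  0.0749857 ] [  3.02458721  -7.43052042 -28.9164545 ] [-1.15555496 -0.36341669  0.01138851] 0.1718982985977271
stop_index [(array([173.4,  71.1,  81.3, 146.8]), 0.71)]
mark_index [(array([192.7,  24.2,  33.9,  48.7]), 0.74)]
drive_dog [(array([159.9, 184.8, 124.4,  30.6]), 0.71)]
```

View pics/w3.png

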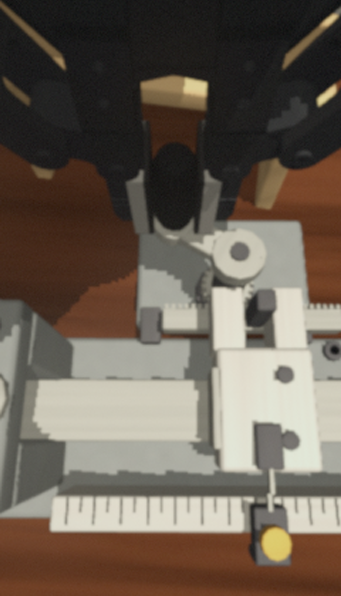

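The blades are now nearly aligned (stop's at about (271,480), mark's at about (269,505)), with the dog pulling away from the head. I'll overshoot 0.4 rad and come back 0.6 rad.

Request:
servo_tool(
  commands=[0.0053,0.0028,0,0,0,0,-1,0.0056,0.0023,0,0,0,0,-1,0.0058,0.0017,0,0,0,0,-1,0.0059,0.0011,0,0,0,0,-1,0,0,0,0,0,0,-1,-0.0059,-0.0011,0,0,0,0,-1,-0.0058,-0.0017,0,0,0,0,-1,-0.0056,-0.0023,0,0,0,0,-1,-0.0053,-0.0028,0,0,0,0,-1,-0.005,-0.0033,0,0,0,0,-1,-0.0046,-0.0038,0,0,0,0,-1,0,0,0,0,0,0,-1],
)

```text
t: 6.2
tcp_pos: [0.5401, -0.0402, 0.0748]
tool_rot: [-0.03, 1.0, 0.002, -0.006]
force: [-5.4, 1.2, -18.1]
finger_gap: 0.173
gripper_force: 31.1
```

```bash
python3 - <<'E'
from h import *
s=manip.sense();print(s["tcp_pos"],s["force"],s["ft_torque"],s["finger_gap"])
p=manip.snapshot("wrist");np.savez("pics/w4.npz",mtx=p["mtx"],world_to_cam=p["world_to_cam"],img=p["img"])
b=np.load("pics/w3.npz")["img"]
f=lambda i:cv2.rotate(cv2.resize(i[20:140,165:265,::-1],None,fx=4.6,fy=4.6,interpolation=cv2.INTER_CUBIC),cv2.ROTATE_180)
cv2.imwrite("pics/w4.png",f(p["img"]))
m=dict(bush=None)
E
```

```text
[ 0.54012527 -0.04022409  0.07484286] [ -5.42715428   1.20739098 -18.07512521] [ 0.1983319   0.78982724 -0.00581037] 0.1730907641630281
```

View pics/w4.png

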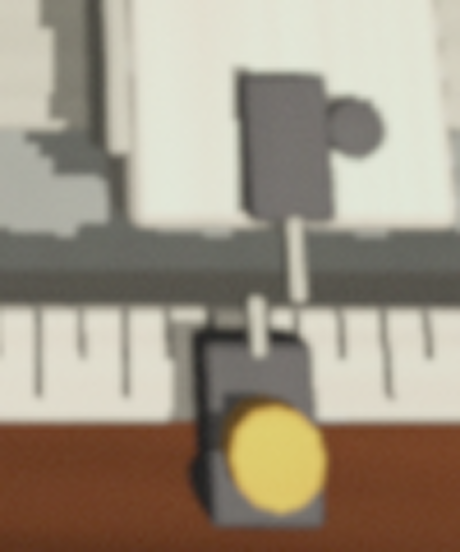

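```bash
python3 - <<'E'
from h import *
s=manip.sense();print(s["t"],s["tcp_pos"],s["force"],s["ft_torque"],s["qd"].round(3),R.from_quat(s["tool_rot"]).as_matrix()[:,2])
p=np.load("pics/w4.npz")
def q(u,v,z=.054):return bp(p,(165+(460-u)/4.6,20+(552-v)/4.6),z)[0]
for z in(.05,.054,.058):print(q(300,297,z),q(256,298,z))
E
```

```text
6.25 [ 0.54014955 -0.0402154   0.07484253] [ -5.00309942   0.82354345 -17.23395553] [ 0.15285382  0.82922385 -0.03499654] [ 0.003 -0.004  0.003 -0.002 -0.005  0.001] [-0.01116963  0.00401    -0.99992958]
[ 0.4431157  -0.08629166  0.05      ] [ 0.44270661 -0.08127223  0.05      ]
[ 0.44358663 -0.085316    0.054     ] [ 0.44318722 -0.0804155   0.054     ]
[ 0.44405755 -0.08434035  0.058     ] [ 0.44366784 -0.07955876  0.058     ]
```

```bash
python3 - <<'E'
from h import *
arc((.527,-.0661),-.4,8)
E
```

```text
radius 0.029 phi 1.101
[-0.0025, -0.0015]
[-0.0024, -0.0017]
[-0.0023, -0.0018]
[-0.0022, -0.0019]
[-0.0021, -0.002]
[-0.002, -0.0021]
[-0.0019, -0.0022]
[-0.0018, -0.0023]
```

Request:
servo_tool(
  commands=[-0.0025,-0.0015,0,0,0,0,-1,-0.0024,-0.0017,0,0,0,0,-1,-0.0023,-0.0018,0,0,0,0,-1,-0.0022,-0.0019,0,0,0,0,-1,-0.0021,-0.002,0,0,0,0,-1,-0.002,-0.0021,0,0,0,0,-1,-0.0019,-0.0022,0,0,0,0,-1,-0.0018,-0.0023,0,0,0,0,-1,0,0,0,0,0,0,-1,0,0,0,0,0,0,-1],
)

```text
t: 7.08
tcp_pos: [0.5489, -0.0465, 0.0748]
tool_rot: [-0.03, 1.0, 0.003, -0.006]
force: [-5.5, 3.9, -17.4]
finger_gap: 0.178
gripper_force: 31.2
```

```bash
cat >> h.py <<'E'
def blades(p,fn=None):
    "columns of the light blades: crop between stop top and clamp, located by brass screw"
    im=p["img"];hsv=cv2.cvtColor(im,cv2.COLOR_RGB2HSV)
    m=(hsv[:,:,0]>18)&(hsv[:,:,0]<32)&(hsv[:,:,1]>120)&(hsv[:,:,2]>110);m[:,:165]=0;m[:,320:]=0;m[120:]=0
    n,l,st,ce=cv2.connectedComponentsWithStats(m.astype(np.uint8));k=1+st[1:,4].argmax();print("screw",ce[k].round(1),st[k,4])
    if fn:
        u,v=ce[k].round().astype(int);u0,v0=max(u-45,0),max(v-15,0)
        c=im[v0:v0+110,u0:u0+100,::-1];c=cv2.rotate(cv2.resize(c,None,fx=5,fy=5,interpolation=cv2.INTER_CUBIC),cv2.ROTATE_180)
        cv2.imwrite(fn,c);print("crop u=%d+(%d-U)/5 v=%d+(%d-V)/5"%(u0,c.shape[1],v0,c.shape[0]))
E
python3 - <<'E'
from h import *
s=manip.sense();print(s["t"],s["tcp_pos"],s["force"])
p=manip.snapshot("wrist");np.savez("pics/w5.npz",mtx=p["mtx"],world_to_cam=p["world_to_cam"],img=p["img"])
blades(p,"pics/w5.png")
E
```

```text
7.0833 [ 0.54891841 -0.04648761  0.07483141] [ -5.54364324   3.93779127 -17.44302443]
screw [217.5  20. ] 406
crop u=173+(500-U)/5 v=5+(550-V)/5
```

View pics/w5.png

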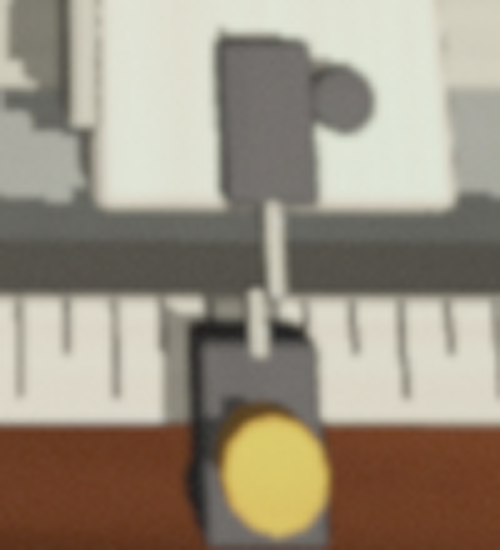

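The tips are at stop (279,293) and mark (257,291), so about 2.4 mm remain. I'll measure the blades numerically from here.

```bash
cat >> h.py <<'E'
def tips(p,shift=(0,0)):
    "blade columns: stop blade rows 61-69 (over the dark gap), mark blade rows 45-50 (over the clamp), near the screw; world y (jig) difference at the tip row"
    from scipy.ndimage import gaussian_filter
    g=cv2.cvtColor(np.ascontiguousarray(p["img"]),cv2.COLOR_RGB2GRAY).astype(float)
    du,dv=shift;out=[]
    for r0,r1,c0,c1 in((62,70,200,245),(45,49,213,234)):
        xs=[];rs=[]
        for r in range(r0+dv,r1+dv):
            a=g[r,c0+du:c1+du];w=a-cv2.blur(a.reshape(1,-1),(9,1)).ravel();k=4+w[4:-4].argmax();q=np.clip(w[k-2:k+3],0,None)
            xs.append(c0+du+k+(q*np.arange(-2,3)).sum()/q.sum());rs.append(r)
        print(np.round(xs,1));f=np.polyfit(rs,xs,1);m=np.median(xs)
        W=bp(p,np.c_[xs,rs],.054);y=W@np.array([-np.sin(.06),np.cos(.06),0]);out.append(np.median(y))
    print("jig-y stop, mark",np.round(out,4),"stop-mark mm",round((out[0]-out[1])*1e3,2));return out
E
python3 - <<'E'
from h import *
tips(np.load("pics/w5.npz"))
p=np.load("pics/w4.npz");blades(p)
tips(p,(0,2))
arc((.527,-.0661),-.2,6)
E
```

```text
[217.3 217.4 217.4 217.5 217.5 217.6 217.6 217.6]
[220.6 220.6 220.6 220.6]
jig-y stop, mark [-0.1091 -0.1071] stop-mark mm -2.08
screw [204.4  40.2] 384
[208.1 208.2 208.3 208.4 208.5 208.6 208.7 208.8]
[223.8 229.6 229.4 229.2]
jig-y stop, mark [-0.1071 -0.096 ] stop-mark mm -11.06
radius 0.0294 phi 0.73
[-0.0012, -0.0016]
[-0.0011, -0.0016]
[-0.0011, -0.0016]
[-0.001, -0.0017]
[-0.001, -0.0017]
[-0.0009, -0.0017]
```

Request:
servo_tool(
  commands=[-0.0012,-0.0016,0,0,0,0,-1,-0.0011,-0.0016,0,0,0,0,-1,-0.0011,-0.0016,0,0,0,0,-1,-0.001,-0.0017,0,0,0,0,-1,-0.0005,-0.0008,0,0,0,0,-1,0,0,0,0,0,0,-1,0,0,0,0,0,0,-1],
)

```text
t: 7.72
tcp_pos: [0.5516, -0.0497, 0.0748]
tool_rot: [-0.03, 1.0, 0.003, -0.006]
force: [-5.1, 4.3, -16.4]
finger_gap: 0.176
gripper_force: 31.2
```

```bash
python3 - <<'E'
from h import *
a=np.load("pics/w4.npz");tips(a,(-13,20))
s=manip.sense();print(s["t"],s["tcp_pos"],s["force"])
p=manip.snapshot("wrist");np.savez("pics/w6.npz",mtx=p["mtx"],world_to_cam=p["world_to_cam"],img=p["img"])
blades(p)
hsv=0
X=bp(np.load("pics/w5.npz"),(217.5,20),.06)[0];uv=proj(p,X)[0];d=(uv-[217.5,20]).round().astype(int);print(d)
tips(p,d)
arc((.527,-.0661),-.1,4)
# yaw from stop blade in w5
q=np.load("pics/w5.npz");W=bp(q,[(217.3,62),(217.65,69)],.054);e=W[1]-W[0];print("blade dir",e,np.arctan2(e[1],e[0]))
E
```

```text
[199.9 200.  200.1 200.1 200.1 200.2 200.2 200.4]
[208.2 208.3 208.4 208.5]
jig-y stop, mark [-0.112  -0.1071] stop-mark mm -4.88
7.7167 [ 0.5516201  -0.04970583  0.07483408] [ -5.13214215   4.34758657 -16.38590992]
screw [224.4  13.6] 415
[ 7 -6]
[226.6 226.6 226.6 226.7 226.8 226.9 226.9 226.9]
[227.1 227.2 227.3 227.4]
jig-y stop, mark [-0.1077 -0.107 ] stop-mark mm -0.7
radius 0.0296 phi 0.587
[-0.0007, -0.0013]
[-0.0007, -0.0013]
[-0.0007, -0.0013]
[-0.0006, -0.0013]
blade dir [0.00322218 0.00017424 0.        ] 0.05402349411861977
```

Request:
servo_tool(
  commands=[-0.0007,-0.0013,0,0,0,0,-1,-0.0007,-0.0013,0,0,0,0,-1,-0.0007,-0.0013,0,0,0,0,-1,0,0,0,0,0,0,-1,0,0,0,0,0,0,-1],
)

```text
t: 8.18
tcp_pos: [0.5528, -0.0515, 0.0748]
tool_rot: [-0.03, 1.0, 0.003, -0.006]
force: [-4.8, 4.6, -16.3]
finger_gap: 0.177
gripper_force: 31.2
```

```bash
python3 - <<'E'
from h import *
s=manip.sense();print(s["t"],s["tcp_pos"],s["force"])
p=manip.snapshot("wrist");np.savez("pics/w7.npz",mtx=p["mtx"],world_to_cam=p["world_to_cam"],img=p["img"])
X=bp(np.load("pics/w5.npz"),(217.5,20),.06)[0];uv=proj(p,X)[0];d=(uv-[217.5,20]).round().astype(int);print(d)
tips(p,d)
E
```

```text
8.1833 [ 0.55284736 -0.05152986  0.07482561] [ -4.8344864    4.61937232 -16.34825689]
[11 -9]
[231.6 231.7 231.8 231.9 231.9 231.9 231.9 232. ]
[230.9 230.9 230.9 230.9]
jig-y stop, mark [-0.1069 -0.1069] stop-mark mm 0.05
```

The setting is within 0.05 mm of the mark, with the final movement towards the head. I'll release the handle and rise.

Request:
servo_tool(
  commands=[0,0,0,0,0,0,-0.3,0,0,0,0,0,0,0,0,0,0,0,0,0,0,0,0,-0.05,0,0,0,0,0,0,-0.08,0,0,0,0,0,0,-0.08,0,0,0,0,0,0,-0.04,0,0,0,0,0,0,0,0,0,0,0,0,0,0,0,0,0,0],
)

```text
t: 8.98
tcp_pos: [0.5605, -0.0556, 0.2038]
tool_rot: [-0.03, 1.0, -0.001, 0.004]
force: [-1.0, -0.3, -1.1]
finger_gap: 0.502
gripper_force: 0.0
```

```bash
python3 - <<'E'
from h import *
s=manip.sense();print(s["t"],s["tcp_pos"],s["force"],s["tool_rot"])
p=manip.snapshot("wrist");np.savez("pics/w8.npz",mtx=p["mtx"],world_to_cam=p["world_to_cam"],img=p["img"])
X5=bp(np.load("pics/w5.npz"),(217.5,20),.06)[0];print(X5,proj(p,X5))
o=np.load("pics/w7.npz")
# predicted positions of blade tips and handle in the new picture
c=proj(p,[[.4434,-.0800,.054]])[0].round().astype(int);print(c)
cv2.imwrite("pics/w8.png",cv2.rotate(cv2.resize(p["img"][c[1]-30:c[1]+110,c[0]-40:c[0]+60,::-1],None,fx=4.2,fy=4.2,interpolation=cv2.INTER_CUBIC),cv2.ROTATE_180))
g=cv2.cvtColor(p["img"],cv2.COLOR_RGB2GRAY);print(g[c[1]-12:c[1]+12,c[0]-10:c[0]+12])
for n in("scene","top"):
    t=manip.snapshot(n);
    for q in("tube","stock_tray","jig"):
        for d in manip.silhouettes(t,q)[:1]:
            m=d["pixels"].astype(np.uint8);rr=cv2.minAreaRect(cv2.findNonZero(m));print(n,q,round(d["conf"],2),np.round(cv2.boxPoints(rr),1).tolist())
E
```

```text
8.9833 [ 0.56047078 -0.05561758  0.2037944 ] [-1.00179094 -0.29971889 -1.09268815] [-0.03011801  0.99953818 -0.0012464   0.00384326]
[ 0.42862586 -0.0813246   0.06      ] [[256.75968808  49.25241648]]
[258  69]
[[231 227 210 167 129 122 122 120 118 115 114 111 108 105 108 111 108 123
  157 196 224 230]
 [231 228 209 164 127 121 121 121 123 121 119 117 117 115 116 112 108 124
  157 196 224 230]
 [232 229 211 166 129 121 122 121 122 122 118 121 118 119 117 113 107 123
  157 196 223 231]
 [232 230 211 166 129 122 122 122 124 127 127 122 119 118 117 114 109 122
  154 188 218 230]
 [232 229 210 167 126 119 119 118 127 146 151 127 115 115 115 111 106 122
  145 170 204 226]
 [230 228 212 168 121 108 107 107 126 163 172 133 103 103 102 101  99 118
  139 156 195 224]
 [229 226 211 170 121 103  93  87 114 162 176 129  84  78  80  78  91 118
  140 153 192 222]
 [229 227 213 180 156 151 133 104 115 161 176 132  92  83  82  97 122 139
  150 156 192 222]
 [229 226 214 190 186 196 179 141 130 164 179 145 124 113 113 147 175 183
  177 171 193 222]
 [216 214 204 187 190 202 190 152 137 166 181 151 13
[... 1520 characters left out ...]
48438]]
scene stock_tray 0.84 [[289.29998779296875, 231.0], [318.5, 180.3000030517578], [378.6000061035156, 215.0], [349.5, 265.6000061035156]]
scene jig 0.93 [[213.0, 224.1999969482422], [336.29998779296875, 216.6999969482422], [340.3999938964844, 284.70001220703125], [217.1999969482422, 292.20001220703125]]
top tube 0.61 [[276.0, 142.0], [314.0, 142.0], [314.0, 154.0], [276.0, 154.0]]
top stock_tray 0.94 [[270.29998779296875, 166.5], [274.3999938964844, 111.0], [304.1000061035156, 113.19999694824219], [300.1000061035156, 168.6999969482422]]
top jig 0.56 [[204.5, 220.6999969482422], [336.29998779296875, 167.10000610351562], [355.6000061035156, 214.5], [223.6999969482422, 268.1000061035156]]
```

```bash
python3 - <<'E'
from h import *
move([.612,-.027,.25],-.0757)
p=np.load("pics/w8.npz")
g=cv2.cvtColor(p["img"],cv2.COLOR_RGB2GRAY).astype(float)
for rows in((61,62,63),(71,72,73,74,75)):
    y=[]
    for r in rows:
        a=g[r,253:264]-np.median(g[r,250:268]);a=np.clip(a-10,0,None);u=253+(a*np.arange(11)).sum()/a.sum()
        y.append((bp(p,(u,r),.054)[0]@[-np.sin(.056),np.cos(.056),0]).round(4))
    print(y)
E
```

```text
tcp [ 0.5581 -0.0549  0.1994] t 9.43 shift total [-0.1108  0.0491 -0.1014] max mm/12rows 53.9
rotvec shares [-1.6000e-04 -2.9000e-04  2.7167e-01] deg [-0.1 -0.1 97.8]
[np.float64(-0.105), np.float64(-0.105), np.float64(-0.105)]
[np.float64(-0.1048), np.float64(-0.1049), np.float64(-0.1049), np.float64(-0.1049), np.float64(-0.1048)]
```

Request:
servo_tool(
  commands=[-0.0277,0.0123,-0.0254,0,0,0,0.2,-0.0277,0.0123,-0.0254,0,0,0,0.2,-0.0277,0.0123,-0.0254,0,0,0,0.2,-0.0277,0.0123,-0.0254,0,0,0,0.2,0,0,0,0,0,0.0194,0.2,0,0,0,0,0,0.0194,0.2,0,0,0,0,0,0.0194,0.2,0,0,0,0,0,0.0194,0.2,0,0,0,0,0,0.0194,0.2,0,0,0,0,0,0.0194,0.2,0,0,0,0,0,0.0194,0.2,0,0,0,0,0,0.0194,0.2],
)

```text
t: 10.43
tcp_pos: [0.6121, -0.027, 0.2505]
tool_rot: [0.444, 0.896, -0.0, -0.001]
force: [0.2, 1.2, 0.1]
finger_gap: 0.599
gripper_force: 0.0
```

Request:
servo_tool(
  commands=[0,0,0,0,0,0.0194,0.2,0,0,0,0,0,0.0194,0.2,0,0,0,0,0,0.0194,0.2,0,0,0,0,0,0.0194,0.2,0,0,0,0,0,0.0194,0.2,0,0,0,0,0,0.0194,0.2,0,0,0,0,0,0,0.2],
)

```text
t: 11.02
tcp_pos: [0.6121, -0.027, 0.2505]
tool_rot: [0.734, 0.679, -0.0, -0.0]
force: [-0.5, -0.1, -0.3]
finger_gap: 0.601
gripper_force: 0.0
```

```bash
python3 - <<'E'
from h import *
s=manip.sense();print(s["t"],s["tcp_pos"],s["tool_rot"],s["q"].round(2))
p=manip.snapshot("wrist");np.savez("pics/w9.npz",mtx=p["mtx"],world_to_cam=p["world_to_cam"],img=p["img"])
for q in("tube","rod","stock_tray"):
    for d in manip.silhouettes(p,q)[:1]:
        m=d["pixels"].astype(np.uint8);b=cv2.boxPoints(cv2.minAreaRect(cv2.findNonZero(m)));z={"tube":.125,"rod":.1,"stock_tray":.113}[q]
        print(q,round(d["conf"],2),d["box"],m.sum(),b.round(0).tolist(),bp(p,b,z).round(4).tolist())
im=p["img"].copy()
cv2.imwrite("pics/w9.png",cv2.resize(im[:,:,::-1],None,fx=1.4,fy=1.4))
E
```

```text
11.0167 [ 0.61208027 -0.0270105   0.25054384] [ 7.33875986e-01  6.79283278e-01 -2.92803545e-04 -4.23721683e-04] [-0.23  0.49  1.44 -0.    1.21 -0.15]
tube 0.63 [272.6, 128.6, 26.9, 144.7] 2979 [[271.0, 270.0], [274.0, 128.0], [296.0, 128.0], [293.0, 270.0]] [[0.6013, -0.0967, 0.125], [0.6155, 0.0438, 0.125], [0.6349, 0.0419, 0.125], [0.6239, -0.099, 0.125]]
rod 0.83 [325.3, 124.0, 28.2, 135.1] 2302 [[323.0, 257.0], [335.0, 125.0], [354.0, 126.0], [342.0, 259.0]] [[0.6581, -0.0993, 0.1], [0.6737, 0.0412, 0.1], [0.6919, 0.0382, 0.1], [0.6791, -0.1031, 0.1]]
stock_tray 0.61 [256.0, 118.2, 109.4, 144.9] 9395 [[256.0, 265.0], [259.0, 117.0], [367.0, 119.0], [364.0, 267.0]] [[0.5847, -0.096, 0.113], [0.6022, 0.0535, 0.113], [0.7006, 0.0442, 0.113], [0.7004, -0.1072, 0.113]]
```

View pics/w9.png

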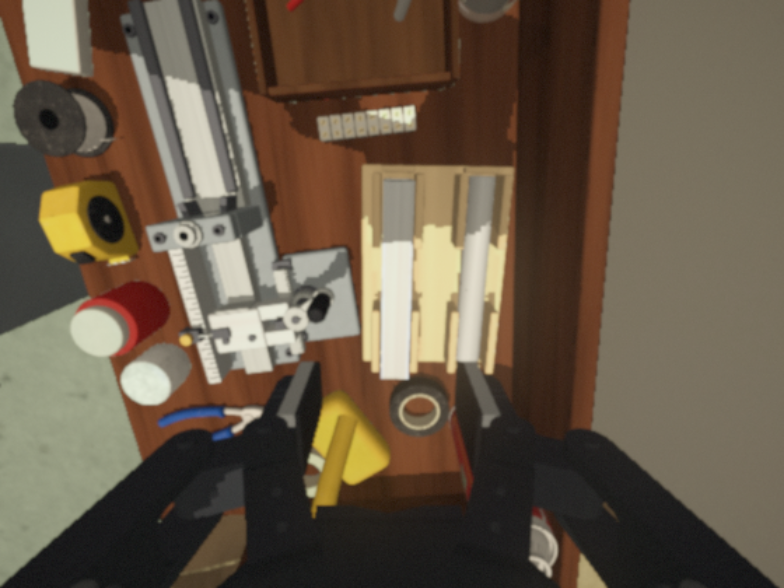

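The tube's top runs from (398,178) to (395,379), in the left trough with the rod in the right. Back-projected, its centre is at (0.6187, -0.0277) with a yaw of about -0.085. The length and width match and the spacing to the rod is 57 mm, as expected.

```bash
python3 - <<'E'
from h import *
move([.6187,-.0277,.10],-.085)
E
```

```text
tcp [ 0.6122 -0.027   0.2509] t 11.22 shift total [-0.0004  0.0132  0.3017] max mm/12rows 150.9
rotvec shares [-6.00e-05 -1.00e-05  1.91e-03] deg [-0.  -0.   0.7]
```

Request:
servo_tool(
  commands=[0,0.0132,0,0,0,0.0019,-0.1,0,0,0.05,0,0,0,-0.1,0,0,0.07,0,0,0,-0.1,0,0,0.07,0,0,0,-0.1,0,0,0.05,0,0,0,-0.1,0,0,0.04,0,0,0,-0.1,0,0,0.0217,0,0,0,-0.1,0,0,0,0,0,0,-0.1,0,0,0,0,0,0,-1,0,0,0,0,0,0,-1,0,0,0,0,0,0,-1,0,0,0,0,0,0,-1],
  force=40,
)

```text
t: 12.22
tcp_pos: [0.6189, -0.0276, 0.1013]
tool_rot: [0.737, 0.676, 0.0, 0.0]
force: [-1.1, -0.5, -0.9]
finger_gap: 0.228
gripper_force: 39.4
```

```bash
python3 - <<'E'
from h import *
p=np.load("pics/w1.npz");g=cv2.cvtColor(p["img"],cv2.COLOR_RGB2GRAY)
for u in(385,420,455):
    print(u);X=bp(p,[(u,v) for v in range(90,165)],.038)
    print([(int(g[v,u]),round(float(X[v-90,0]),4)) for v in range(108,160)], X[40,1].round(4))
s=manip.sense();print(s["force"])
move([.4608,.1095,.165],.055)
E
```

```text
385
[(174, 0.4349), (175, 0.4359), (174, 0.437), (174, 0.4381), (174, 0.4392), (175, 0.4402), (172, 0.4413), (136, 0.4424), (118, 0.4435), (121, 0.4446), (120, 0.4457), (120, 0.4468), (118, 0.4478), (114, 0.4489), (113, 0.45), (131, 0.4511), (171, 0.4522), (190, 0.4533), (184, 0.4545), (166, 0.4556), (142, 0.4567), (135, 0.4578), (134, 0.4589), (133, 0.46), (134, 0.4611), (133, 0.4623), (132, 0.4634), (131, 0.4645), (132, 0.4656), (131, 0.4668), (130, 0.4679), (133, 0.469), (135, 0.4702), (131, 0.4713), (132, 0.4725), (132, 0.4736), (131, 0.4748), (129, 0.4759), (116, 0.4771), (91, 0.4782), (77, 0.4794), (77, 0.4805), (75, 0.4817), (76, 0.4829), (73, 0.484), (73, 0.4852), (73, 0.4864), (81, 0.4875), (97, 0.4887), (108, 0.4899), (111, 0.4911), (110, 0.4923)] 0.0615
420
[(107, 0.4324), (108, 0.4335), (107, 0.4346), (106, 0.4356), (109, 0.4367), (115, 0.4378), (114, 0.4389), (91, 0.4399), (74, 0.441), (74, 0.4421), (72, 0.4432), (74, 0.4443), (72, 0.4454), (70, 0.4465), (74, 0.4476), (91, 0.4487), (115, 0.4498), (127, 0.4509), (129, 0.452), (130, 0.4531), (129, 0.4542), (130, 0.4553), (
[... 713 characters left out ...]
4495), (129, 0.4506), (129, 0.4517), (129, 0.4528), (128, 0.4539), (126, 0.455), (127, 0.4561), (129, 0.4572), (131, 0.4584), (131, 0.4595), (128, 0.4606), (129, 0.4617), (129, 0.4629), (129, 0.464), (131, 0.4651), (132, 0.4663), (132, 0.4674), (129, 0.4685), (129, 0.4697), (128, 0.4708), (121, 0.472), (100, 0.4731), (76, 0.4743), (67, 0.4754), (70, 0.4766), (70, 0.4777), (69, 0.4789), (65, 0.4801), (66, 0.4812), (77, 0.4824), (93, 0.4836), (102, 0.4847), (105, 0.4859), (107, 0.4871)] 0.1431
[-1.1316732  -0.52276761 -0.85078079]
tcp [ 0.6189 -0.0276  0.1013] t 12.22 shift total [ 0.2455 -0.3388 -0.1277] max mm/12rows 158.1
rotvec shares [ 1.500e-04  3.000e-05 -2.264e-02] deg [ 0.1  0.  -8.2]
```

Request:
servo_tool(
  commands=[0,0,-0.02,0,0,0,-1,0,0,-0.05,0,0,0,-1,0,0,-0.06,0,0,0,-1,0,0,-0.03,0,0,0,-1,0,0,0,0,0,0,-1],
)

```text
t: 12.63
tcp_pos: [0.6227, -0.0283, 0.1861]
tool_rot: [0.737, 0.676, 0.004, 0.005]
force: [0.8, 0.6, -0.9]
finger_gap: 0.227
gripper_force: 39.4
```

```bash
python3 - <<'E'
from h import *
print(manip.sense()["tool_rot"]);move([.4619,.1095,.10],.056)
E
```

```text
[0.73710719 0.67574721 0.00358159 0.00508626]
tcp [ 0.6227 -0.0283  0.1861] t 12.63 shift total [ 0.2469 -0.3464  0.1676] max mm/12rows 160.8
rotvec shares [ 0.00194  0.00039 -0.02273] deg [ 0.7  0.1 -8.2]
```

Request:
servo_tool(
  commands=[0.0353,-0.0495,0,0,0,0,-1,0.0353,-0.0495,0,0,0,0,-1,0.0353,-0.0495,0,0,0,0,-1,0.0353,-0.0495,0,0,0,0,-1,0.0353,-0.0495,0,0,0,0,-1,0.0353,-0.0495,0,0,0,0,-1,0.0353,-0.0495,0,0,0,0,-1,0,0,0.03,0,0,-0.0114,-1,0,0,0.03,0,0,-0.0114,-1,0,0,0.05,0,0,0,-1,0,0,0,0,0,0,-1,0,0,0,0,0,0,-1],
)

```text
t: 13.63
tcp_pos: [0.456, 0.1107, 0.1245]
tool_rot: [0.687, 0.727, -0.001, -0.001]
force: [-0.6, -0.4, -2.3]
finger_gap: 0.225
gripper_force: 39.5
```

```bash
python3 - <<'E'
from h import *
print(manip.sense()["tool_rot"],manip.sense()["force"]);move([.4619,.1095,.047],.056)
p=manip.snapshot("wrist");np.savez("pics/w10.npz",mtx=p["mtx"],world_to_cam=p["world_to_cam"],img=p["img"])
cv2.imwrite("pics/w10.png",cv2.resize(p["img"][:,100:460,::-1],None,fx=1.4,fy=1.4))
E
```

```text
[ 0.68706052  0.72659849 -0.00106996 -0.00115381] [-0.59494191 -0.39366805 -2.34487162]
tcp [0.456  0.1107 0.1245] t 13.63 shift total [-0.003   0.0121  0.155 ] max mm/12rows 77.5
rotvec shares [-5.e-04 -3.e-05 -1.e-05] deg [-0.2 -0.  -0. ]
```

View pics/w10.png

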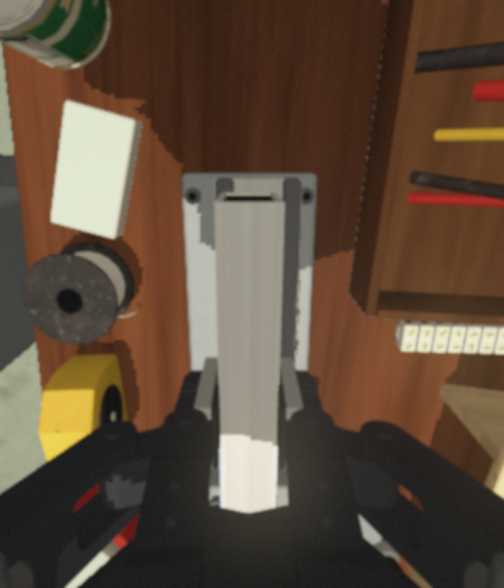

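The tube is held straight, with its rear end at (250,198). The fences are visible at the bed end, with their inner edges at about columns 232 and 283 at row 185.

```bash
python3 - <<'E'
from h import *
p=np.load("pics/w10.npz");zt=.1245-.0163+.04
f=lambda u,v,z:bp(p,(100+u/1.4,v/1.4),z)[0].round(4)
print("tube rear",f(217,200,zt),f(284,200,zt));print("tube front",f(220,510,zt),f(278,512,zt))
print("bed end plate",f(183,175,.02),f(316,175,.02))
g=cv2.cvtColor(p["img"],cv2.COLOR_RGB2GRAY)
for v in(132,136):print([(int(g[v,u]),float(bp(p,(u,v),.038)[0,0].round(4))) for u in range(245,322)],bp(p,(280,v),.038)[0,1])
E
```

```text
tube rear [0.4443 0.1804 0.1482] [0.4633 0.1814 0.1482]
tube front [0.4491 0.0686 0.1482] [0.4705 0.069  0.1482]
bed end plate [0.4149 0.182  0.02  ] [0.4918 0.1863 0.02  ]
[(111, 0.4285), (113, 0.4293), (113, 0.43), (111, 0.4308), (114, 0.4315), (112, 0.4323), (113, 0.4331), (121, 0.4338), (112, 0.4346), (82, 0.4353), (67, 0.4361), (69, 0.4368), (71, 0.4376), (71, 0.4383), (70, 0.4391), (73, 0.4399), (71, 0.4406), (71, 0.4414), (74, 0.4421), (70, 0.4429), (70, 0.4436), (88, 0.4444), (119, 0.4452), (138, 0.4459), (143, 0.4467), (144, 0.4474), (144, 0.4482), (145, 0.4489), (144, 0.4497), (144, 0.4504), (143, 0.4512), (140, 0.452), (141, 0.4527), (140, 0.4535), (142, 0.4542), (144, 0.455), (144, 0.4557), (144, 0.4565), (143, 0.4572), (142, 0.458), (142, 0.4588), (143, 0.4595), (145, 0.4603), (144, 0.461), (146, 0.4618), (145, 0.4625), (145, 0.4633), (144, 0.464), (144, 0.4648), (145, 0.4656), (143, 0.4663), (144, 0.4671), (142, 0.4678), (142, 0.4686), (142, 0.4693), (141, 0.4701), (124, 0.4708), (86, 0.4716), (67, 0.4724), (66, 0.4731), (70, 0.4739), (69, 0.4746), (74, 0.4754), (73, 0.
[... 650 characters left out ...]
(142, 0.4514), (140, 0.4521), (140, 0.4529), (140, 0.4536), (141, 0.4544), (142, 0.4551), (144, 0.4559), (144, 0.4567), (141, 0.4574), (142, 0.4582), (142, 0.4589), (142, 0.4597), (143, 0.4605), (145, 0.4612), (143, 0.462), (145, 0.4627), (142, 0.4635), (142, 0.4643), (141, 0.465), (141, 0.4658), (141, 0.4665), (141, 0.4673), (141, 0.468), (141, 0.4688), (143, 0.4696), (141, 0.4703), (123, 0.4711), (86, 0.4718), (69, 0.4726), (69, 0.4734), (71, 0.4741), (70, 0.4749), (73, 0.4756), (73, 0.4764), (73, 0.4771), (72, 0.4779), (72, 0.4787), (71, 0.4794), (73, 0.4802), (74, 0.4809), (82, 0.4817), (81, 0.4825), (73, 0.4832), (67, 0.484), (66, 0.4847), (68, 0.4855), (72, 0.4862)] 0.17673292397496143
```

Request:
servo_tool(
  commands=[-0.0015,0.0056,0,-0.0005,0,0,-1,-0.0015,0.0056,0,0,0,0,-1,0,0,0,0,0,0,-1,0,0,0.03,0,0,0,-1,0,0,0.04,0,0,0,-1,0,0,0.03,0,0,0,-1,0,0,0.02,0,0,0,-1,0,0,0.015,0,0,0,-1,0,0,0.01,0,0,0,-1,0,0,0.006,0,0,0,-1,0,0,0,0,0,0,-1],
)

```text
t: 14.6
tcp_pos: [0.4631, 0.1094, 0.0497]
tool_rot: [0.687, 0.727, 0.001, 0.001]
force: [0.4, 0.3, -1.9]
finger_gap: 0.225
gripper_force: 39.6
```

Request:
servo_tool(
  commands=[0,-0.0026,0.001,0,0,0,-1,0,0,0.002,0,0,0,-1,0,0,0.002,0,0,0,-1,0,0,0.001,0,0,0,-1,0,0,0,0,0,0,-1],
)

```text
t: 15.02
tcp_pos: [0.4617, 0.1094, 0.0469]
tool_rot: [0.687, 0.727, 0.001, 0.001]
force: [0.6, -0.9, -1.8]
finger_gap: 0.225
gripper_force: 39.6
```

Request:
servo_tool(
  commands=[0,0,0.0014,0,0,0,-1,0,0,0,0,0,0,-1,0,0,0,0,0,0,-0.3,0,0,0,0,0,0,-0.3,0.01,0,0,0,0,0,-0.3,0.03,0,0,0,0,0,-0.3,0.03,0,0,0,0,0,-0.3,0.02,0,0,0,0,0,-0.3,0,0,0,0,0,0,-0.3,0,0,0,0,0,0,-1,0,0,0,0,0,0,-1,0,0,0,0,0,0,-1],
  force=30,
)

```text
t: 16.02
tcp_pos: [0.4592, 0.1541, 0.0462]
tool_rot: [0.687, 0.726, 0.001, 0.001]
force: [1.0, 1.8, 1.7]
finger_gap: 0.225
gripper_force: 30.0
```

```bash
python3 - <<'E'
from h import *
s=manip.sense();print(s["tcp_pos"],s["force"],s["finger_gap"])
p=manip.snapshot("wrist")
d=manip.silhouettes(p,"tube")
for e in d[:1]:
    b=cv2.boxPoints(cv2.minAreaRect(cv2.findNonZero(e["pixels"].astype(np.uint8))));print(e["conf"],bp(p,b,.07).round(4).tolist())
o=np.array([.4655,.0236]);yj=np.array([-.056,.998]);xj=np.array([.998,.056]);r=s["tcp_pos"][:2]-o;print("jig xy",r@xj,r@yj)
c=np.array([.4618,.1095]);
move([c[0]-.056*(s["tcp_pos"][1]-.085-c[1]),s["tcp_pos"][1]-.085,.0465],.056)
E
```

```text
[0.45920684 0.15413812 0.04618316] [0.99330694 1.81941571 1.66416209] 0.22514911705628646
0.7 [[0.4484, 0.1913, 0.07], [0.4679, 0.1923, 0.07], [0.4742, 0.113, 0.07], [0.451, 0.1118, 0.07]]
jig xy 0.0010295593740449124 0.13062945822905173
tcp [0.4593 0.1541 0.0462] t 16.12 shift total [-0.1701  0.0002 -0.0006] max mm/12rows 84.9
rotvec shares [ 5.4e-04 -4.0e-05 -1.4e-04] deg [ 0.2 -0.  -0. ]
```

Request:
servo_tool(
  commands=[-0.006,0,0,0,0,0,-1,-0.01,0,0,0,0,0,-1,-0.012,0,0,0,0,0,-1,-0.012,0,0,0,0,0,-1,-0.012,0,0,0,0,0,-1,-0.012,0,0,0,0,0,-1,-0.012,0,0,0,0,0,-1,-0.006,0,0,0,0,0,-1,0,0,0,0,0,0,-1],
)

```text
t: 16.87
tcp_pos: [0.4615, 0.1122, 0.0462]
tool_rot: [0.687, 0.727, 0.001, 0.001]
force: [-0.3, -1.5, 4.3]
finger_gap: 0.227
gripper_force: 30.5
```

Request:
servo_tool(
  commands=[-0.006,0,0,0,0,0,-1,-0.01,0,0,0,0,0,-1,-0.012,0,0,0,0,0,-1,-0.012,0,0,0,0,0,-1,-0.012,0,0,0,0,0,-1,-0.012,0,0,0,0,0,-1,-0.008,0,0,0,0,0,-1,-0.004,0,0,0,0,0,-1,0,0,0,0,0,0,-1],
)

```text
t: 17.62
tcp_pos: [0.4634, 0.0751, 0.0462]
tool_rot: [0.687, 0.727, 0.001, 0.001]
force: [0.2, 0.9, 6.0]
finger_gap: 0.232
gripper_force: 30.6
```

```bash
python3 - <<'E'
from h import *
s=manip.sense();print(s["tcp_pos"],s["force"])
for n in("scene","top"):
    p=manip.snapshot(n);np.savez(f"pics/{n}9.npz",mtx=p["mtx"],world_to_cam=p["world_to_cam"],img=p["img"])
p=np.load("pics/top9.npz");g=cv2.cvtColor(p["img"],cv2.COLOR_RGB2GRAY)
# profile along bed centre line beyond the head, at tube-top height
o=np.array([.4645,.0236])
L=[]
for y in np.arange(-.03,-.11,-.002):
    q=o+np.array([-.056,.998])*y;u,v=proj(p,[*q,.07])[0];L.append((round(float(y),3),int(g[int(round(v)),int(round(u))])))
print(L)
E
```

```text
[0.46338063 0.07514227 0.04616392] [0.20758516 0.90539047 5.98161027]
[(-0.03, 255), (-0.032, 255), (-0.034, 255), (-0.036, 255), (-0.038, 255), (-0.04, 255), (-0.042, 255), (-0.044, 255), (-0.046, 255), (-0.048, 255), (-0.05, 255), (-0.052, 255), (-0.054, 255), (-0.056, 255), (-0.058, 255), (-0.06, 255), (-0.062, 255), (-0.064, 255), (-0.066, 255), (-0.068, 254), (-0.07, 254), (-0.072, 254), (-0.074, 254), (-0.076, 188), (-0.078, 184), (-0.08, 102), (-0.082, 254), (-0.084, 245), (-0.086, 255), (-0.088, 255), (-0.09, 255), (-0.092, 255), (-0.094, 255), (-0.096, 255), (-0.098, 255), (-0.1, 255), (-0.102, 255), (-0.104, 255), (-0.106, 255), (-0.108, 255)]
```

Request:
servo_tool(
  commands=[-0.001,0,-0.0006,0,0,0,-1,-0.001,0,0,0,0,0,-1,-0.001,0,0,0,0,0,-1,-0.001,0,0,0,0,0,-1,-0.001,0,0,0,0,0,-1,-0.001,0,0,0,0,0,-1,-0.001,0,0,0,0,0,-1,-0.001,0,0,0,0,0,-1,-0.001,0,0,0,0,0,-1,-0.001,0,0,0,0,0,-1],
  force=20,
)

```text
t: 18.55
tcp_pos: [0.4638, 0.0703, 0.0462]
tool_rot: [0.687, 0.727, 0.001, 0.001]
force: [0.7, 0.1, -0.7]
finger_gap: 0.225
gripper_force: 29.7
```

Request:
servo_tool(
  commands=[-0.001,0,0,0,0,0,-1,-0.001,0,0,0,0,0,-1,-0.001,0,0,0,0,0,-1,-0.001,0,0,0,0,0,-1],
)

```text
t: 18.88
tcp_pos: [0.4639, 0.0683, 0.0463]
tool_rot: [0.687, 0.727, 0.001, 0.001]
force: [0.1, -0.7, -1.2]
finger_gap: 0.229
gripper_force: 29.7
```

Request:
servo_tool(
  commands=[-0.001,0,0,0,0,0,-1,-0.001,0,0,0,0,0,-1,-0.001,0,0,0,0,0,-1,-0.001,0,0,0,0,0,-1,-0.001,0,0,0,0,0,-1,-0.001,0,0,0,0,0,-1],
)

```text
t: 19.38
tcp_pos: [0.4641, 0.0654, 0.0464]
tool_rot: [0.687, 0.727, 0.001, 0.001]
force: [0.3, 0.8, -2.2]
finger_gap: 0.228
gripper_force: 29.6
```

```bash
python3 - <<'E'
from h import *
s=manip.sense();print(s["tcp_pos"],s["force"])
p=manip.snapshot("top")
g=p["img"].astype(int)
o=np.array([.4645,.0236]);P=lambda x,y,z:proj(p,[*(o+np.array([.998,.056])*x+np.array([-.056,.998])*y),z])[0]
a,b=P(0,-.06,.07),P(0,-.1,.054);print(a,b)
c=cv2.cvtColor(p["img"],cv2.COLOR_RGB2GRAY)
u0,v0=int(a[0])-4,int(a[1])-8;print(u0,v0);print(c[v0:v0+20,u0:u0+30])
E
```

```text
[0.46408964 0.06537935 0.0463637 ] [ 0.32630068  0.81850504 -2.2473662 ]
[314.64338804 223.14543838] [332.77267525 221.96433093]
310 215
[[214 215 214 214 240 241 240 240 239 144 138 139 138 132 134 243 255 255
  255 255 255 255 255 255 255 255 153 154 133 255]
 [137 134 134 135 215 216 217 217 219 130 131 134 130 125 128 255 255 255
  255 255 255 255 255 255 255 255 234 190 192 255]
 [129 136 141 173 183 182 226 219 220 244 248 218 154 141  97 254 255 255
  255 255 255 255 255 255 255 255 255 253 254 255]
 [248 249 249 252 253 252 254 254 254 255 255 250 191 164  87 255 254 255
  255 255 255 255 255 255 255 255 255 255 255 255]
 [255 255 255 255 255 255 255 255 255 255 255 252 195 175  70 255 250 255
  255 255 255 255 255 255 255 255 255 255 255 255]
 [255 255 255 255 255 255 255 255 255 255 255 254 198 189  84 254 247 255
  255 255 255 255 255 255 255 255 255 255 255 255]
 [255 255 255 255 255 255 255 255 255 255 255 255 197 189  96 255 236 255
  255 255 255 255 255 255 255 255 255 255 255 255]
 [255 255 255 255 255 255 255 255 255 255 255 255 198 186 106 254 247 255
  255 255 255 
[... 837 characters left out ...]
148 129 123 100 226 255
  255 255 255 255 251 167 154 157 157 241 255 255]
 [229 224 226 212 232 231 232 242 242 242 242 209 206 143 141 131  98 255
  255 255 255 255 254 172 155 158 161 230 255 255]
 [242 241 241 243 243 242 242 241 242 243 243 243 242 208 204 206 101 254
  255 255 255 255 255 208 189 233 201 228 254 254]
 [240 241 242 243 243 241 241 241 243 243 243 243 241 242 243 243 152 251
  254 254 253 253 253 227 233 253 238 246 241 234]
 [241 241 242 243 243 241 241 241 243 243 243 242 242 242 243 244 226 236
  163 167 221 230 234 235 243 252 225 223 223 223]
 [241 241 242 243 242 242 242 242 243 243 243 242 242 243 244 243 244 226
  146 144 221 222 224 224 223 245 149 143 143 145]]
```

Request:
servo_tool(
  commands=[-0.001,0,0,0,0,0,-1,-0.001,0,0,0,0,0,-1,-0.001,0,0,0,0,0,-1,-0.001,0,0,0,0,0,-1,-0.001,0,0,0,0,0,-1,-0.001,0,0,0,0,0,-1,-0.001,0,0,0,0,0,-1,-0.001,0,0,0,0,0,-1],
)

```text
t: 20.1
tcp_pos: [0.4643, 0.0614, 0.0464]
tool_rot: [0.687, 0.727, 0.001, 0.001]
force: [-0.6, -0.1, -1.2]
finger_gap: 0.229
gripper_force: 29.6
```

Request:
servo_tool(
  commands=[-0.0007,0,0,0,0,0,-1,-0.0007,0,0,0,0,0,-1,-0.0007,0,0,0,0,0,-1],
)

```text
t: 20.35
tcp_pos: [0.4643, 0.0604, 0.0464]
tool_rot: [0.687, 0.727, 0.001, 0.001]
force: [0.2, -0.5, -1.3]
finger_gap: 0.227
gripper_force: 29.6
```

Request:
servo_tool(
  commands=[-0.0006,0,0,0,0,0,-1,-0.0006,0,0,0,0,0,-1,-0.0006,0,0,0,0,0,-1,-0.0006,0,0,0,0,0,-1],
)

```text
t: 20.68
tcp_pos: [0.4644, 0.0592, 0.0464]
tool_rot: [0.687, 0.727, 0.001, 0.001]
force: [-0.3, 0.0, -0.9]
finger_gap: 0.228
gripper_force: 29.6
```

Request:
servo_tool(
  commands=[-0.0006,0,0,0,0,0,-1,-0.0006,0,0,0,0,0,-1,-0.0006,0,0,0,0,0,-1],
)

```text
t: 20.93
tcp_pos: [0.4645, 0.0583, 0.0464]
tool_rot: [0.687, 0.727, 0.001, 0.001]
force: [-0.4, 0.2, -0.9]
finger_gap: 0.227
gripper_force: 29.6
```

Request:
servo_tool(
  commands=[-0.0006,0,0,0,0,0,-1,-0.0006,0,0,0,0,0,-1,-0.0006,0,0,0,0,0,-1],
)

```text
t: 21.18
tcp_pos: [0.4645, 0.0574, 0.0464]
tool_rot: [0.687, 0.727, 0.001, 0.001]
force: [-0.3, -0.3, -1.2]
finger_gap: 0.228
gripper_force: 29.6
```

```bash
python3 - <<'E'
from h import *
s=manip.sense();print(s["tcp_pos"],s["force"])
p=manip.snapshot("top");c=cv2.cvtColor(p["img"],cv2.COLOR_RGB2GRAY)
print(c[216:230,316:332])
E
```

```text
[0.46453311 0.05737173 0.04636435] [-0.25544472 -0.33285983 -1.2209059 ]
[[141 142 143 127 135 139 133 129 131 255 255 255 255 255 255 255]
 [231 226 226 219 242 239 250 249 248 255 255 255 255 255 255 255]
 [255 254 254 255 255 255 255 255 255 255 255 255 255 255 255 255]
 [255 255 255 255 255 255 255 255 255 255 251 255 255 255 255 255]
 [255 255 255 255 255 255 255 255 255 255 249 255 255 255 255 255]
 [255 255 255 255 255 255 255 255 255 255 239 255 255 255 255 255]
 [255 255 255 255 255 255 255 255 255 255 249 255 255 255 255 255]
 [255 255 255 255 255 255 255 255 255 255 251 255 255 255 255 255]
 [255 255 255 255 255 255 255 255 255 255 252 255 255 255 255 255]
 [255 255 255 255 255 255 255 255 255 255 253 255 255 255 255 255]
 [255 255 255 255 255 255 255 255 255 255 254 255 255 255 255 255]
 [254 254 255 255 254 254 236 236 227 224 255 255 255 255 255 255]
 [248 246 241 250 248 243 185 170 140  99 254 255 255 255 255 255]
 [253 254 248 247 243 182 153 131 128 105 229 255 255 255 255 255]]
```

Request:
servo_tool(
  commands=[-0.0006,0,0,0,0,0,-1,-0.0006,0,0,0,0,0,-1,-0.0006,0,0,0,0,0,-1],
)

```text
t: 21.48
tcp_pos: [0.4644, 0.057, 0.0464]
tool_rot: [0.687, 0.727, 0.001, 0.001]
force: [0.5, 5.3, -0.9]
finger_gap: 0.23
gripper_force: 29.8
```

Request:
servo_tool(
  commands=[-0.0006,0,0,0,0,0,-1,-0.0006,0,0,0,0,0,-1],
)

```text
t: 21.65
tcp_pos: [0.4643, 0.0569, 0.0464]
tool_rot: [0.687, 0.727, 0.002, 0.001]
force: [0.6, 9.3, -0.5]
finger_gap: 0.232
gripper_force: 29.8
```

Contact with the stop at 9 N, below its 20 N limit. I'll ease off slightly, release and rise.

Request:
servo_tool(
  commands=[0.0006,0,0,0,0,0,-1,0,0,0,0,0,0,-0.4,0,0,0,0,0,0,-0.2,0,0,0,0,0,0,-0.2,0,0,-0.02,0,0,0,-0.2,0,0,-0.06,0,0,0,-0.2,0,0,-0.08,0,0,0,-0.2,0,0,-0.08,0,0,0,-0.2,0,0,-0.06,0,0,0,-0.2,0,0,0,0,0,0,-0.2],
)

```text
t: 22.48
tcp_pos: [0.4681, 0.0555, 0.2021]
tool_rot: [0.687, 0.727, 0.005, 0.007]
force: [1.5, -0.8, -0.6]
finger_gap: 0.402
gripper_force: 0.0
```

```bash
python3 - <<'E'
from h import *
s=manip.sense();print(s["t"],s["tcp_pos"],s["force"])
p=manip.snapshot("top");c=cv2.cvtColor(p["img"],cv2.COLOR_RGB2GRAY)
print(c[216:230,316:332])
z=np.load("pics/top9.npz")["img"]
d=cv2.absdiff(z,p["img"]).max(2);d[d<40]=0
# stop region differences vs before contact (stop/mark/crank area)
print("stop region changed px",[(int(v)+195,int(u)+327) for v,u in np.argwhere(d[195:250,327:350])][:20])
move([.52,-.02,.25],1.63)
E
```

```text
22.4833 [0.46810257 0.05554608 0.20209956] [ 1.45497591 -0.77602181 -0.56320512]
[[132 133 133 118 126 130 124 116 126 254 255 255 255 255 255 255]
 [226 219 218 233 237 234 245 245 245 254 255 255 255 255 255 255]
 [254 254 254 255 255 255 255 255 255 255 254 255 255 255 255 255]
 [255 255 255 255 255 255 255 255 255 255 248 255 255 255 255 255]
 [255 255 255 255 255 255 255 255 255 254 251 255 255 255 255 255]
 [255 255 255 255 255 255 255 255 255 255 248 255 255 255 255 255]
 [255 255 255 255 255 255 255 255 255 255 245 255 255 255 255 255]
 [255 255 255 255 255 255 255 255 255 255 249 255 255 255 255 255]
 [255 255 255 255 255 255 255 255 255 255 250 255 255 255 255 255]
 [255 255 255 255 255 255 255 255 255 255 251 255 255 255 255 255]
 [255 255 255 255 255 255 254 254 254 254 253 255 255 255 255 255]
 [253 253 254 252 252 252 230 226 221 212 254 255 255 255 255 255]
 [244 241 236 247 244 236 174 160 133  93 253 255 255 255 255 255]
 [252 253 242 243 237 172 144 125 119  98 221 255 255 255 255 255]]
stop region changed px []
tcp [0.4665 0.0557 0.1996] t 22.53 shift total [-0.1573  0.0995 -0.0993] max mm/12rows 75.7
rotvec shares [ 0.00124  0.0017  -0.25051] deg [  0.4   0.6 -90.2]
```

Request:
servo_tool(
  commands=[-0.0462,0.0341,0,0,0,0,0,-0.0462,0.0341,0,0,0,0,0,-0.0462,0.0341,0,0,0,0,0,-0.0462,0.0341,0,0,0,0,0,-0.0462,0.0341,0,0,0,0,0,0,0,0,0,0,-0.0193,0,0,0,0,0,0,-0.0193,0,0,0,0,0,0,-0.0193,0,0,0,0,0,0,-0.0193,0,0,0,0,0,0,-0.0193,0,0,0,0,0,0,-0.0193,0,0,0,0,0,0,-0.0193,0],
)

```text
t: 23.53
tcp_pos: [0.5545, -0.0544, 0.1946]
tool_rot: [0.324, 0.946, 0.0, -0.0]
force: [0.2, 0.0, 0.1]
finger_gap: 0.501
gripper_force: 0.0
```

Request:
servo_tool(
  commands=[0,0,0,0,0,-0.0193,0,0,0,0,0,0,-0.0193,0,0,0,0,0,0,-0.0193,0,0,0,0,0,0,-0.0193,0,0,0,0,0,0,-0.0193,0,0,0,0,0,0,-0.0193,0,0,0,0,0,0,0,0,0,0,0,0,0,0,0],
)

```text
t: 24.2
tcp_pos: [0.5548, -0.0543, 0.1952]
tool_rot: [-0.029, 1.0, 0.0, 0.0]
force: [0.4, 0.3, -0.9]
finger_gap: 0.502
gripper_force: 0.0
```

```bash
python3 - <<'E'
from h import *
s=manip.sense();print(s["t"],s["tcp_pos"],s["tool_rot"])
p=manip.snapshot("wrist");np.savez("pics/w11.npz",mtx=p["mtx"],world_to_cam=p["world_to_cam"],img=p["img"])
c=proj(p,[[.4434,-.0790,.054]])[0].round().astype(int);print(c)
g=cv2.cvtColor(p["img"],cv2.COLOR_RGB2GRAY);print(g[c[1]-14:c[1]+14,c[0]-12:c[0]+12])
a=proj(p,[[.4695,-.045,.07]])[0].round().astype(int);print("tube end row",a);print(g[a[1]-6:a[1]+6:2,a[0]-22:a[0]+14])
E
```

```text
24.2 [ 0.55477816 -0.05430602  0.19515385] [-2.92253402e-02  9.99572745e-01  4.35324245e-04  1.35280285e-04]
[256  76]
[[225 225 222 201 154 124 128 143 157 166 169 160 142 120  93  89 100 102
  120 153 191 219 225 226]
 [225 225 222 201 152 122 118 119 121 125 124 117 107  93  81  91 103 103
  120 154 192 218 225 225]
 [225 225 222 200 152 120 117 117 115 112 110 108 108 102  95 100 105 103
  119 153 191 219 225 226]
 [226 225 222 201 150 120 118 117 118 117 116 113 115 113 110 110 106 104
  121 153 192 219 225 225]
 [226 227 223 201 151 119 117 117 117 117 117 116 113 114 113 113 109 103
  118 153 191 218 226 226]
 [225 228 223 202 150 119 117 118 117 120 123 123 115 113 114 113 108 100
  116 148 181 211 224 226]
 [221 226 223 201 149 118 116 116 118 128 147 149 125 112 113 111 107 100
  114 142 162 196 220 225]
 [220 225 221 199 146 108 108 107 110 135 168 171 130 102 102 103  98  93
  113 136 150 185 217 225]
 [218 224 219 198 145 111  99  90  91 128 171 176 123  83  81  80  78  87
  113 135 146 183 216 223]
 [217 225 221 202 163 151 143 121  98 122 167 175 124  84  76  76  94 11
[... 2065 characters left out ...]
 227 227 227 227 227 227 227
  226 227 226 226 226 226 226 226 226 226 226 226 226 225 225 226 226 226]
 [228 226 220 206 198 202 200 206 223 227 227 227 227 227 227 227 227 228
  227 227 227 227 227 227 227 227 227 227 227 227 227 227 227 227 227 226]
 [228 227 220 207 200 202 199 206 222 227 227 227 227 227 227 227 227 227
  227 226 227 227 226 227 226 225 227 226 227 227 227 226 226 226 226 226]
 [228 227 220 207 200 203 199 205 220 225 225 225 225 225 224 224 224 224
  224 224 224 225 224 224 224 224 224 224 224 224 223 223 224 224 224 224]
 [228 227 220 207 201 202 199 203 219 224 225 224 223 224 224 224 223 223
  223 223 223 223 223 223 223 223 223 223 223 223 223 222 222 223 222 222]]
```

The blades are still aligned, within about 0.2 mm. The tube's end shows no gap to the stop, and the arm is clear of everything.

```bash
python3 -c "
from station import manip
print(manip.sign_off())"
```

```text
the job is handed in; nothing more can be done
None
```

The job is handed in at about 24 s of the 58 s: the stop is on the set mark to within about 0.2 mm, with the last crank movement towards the head. The tube is through the head, it touched the stop at about 9 N without shifting it, and I let go of it there; I touched nothing else.

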